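# Seat the weight pan in its pocket and load the check weight

### The arm

A 7-joint arm with a two-finger parallel gripper is mounted at the origin on a cart in front of the work surface, level with it; the furniture and walls round the work are solid. World frame = base frame: x ahead of the robot, y to its left, z up, the work surface at z = 0. Lengths are in m, angles in rad, forces in N, time in s.
With the tool pointing down it reaches from about 0.4 to 0.925 m from the base axis. Payload 5.6 kg.
Tool frame: the origin (TCP) lies at the very end of the fingers, on their centre line; the grasp point (between the pads) lies 19 mm behind it; z points along the fingers, y is the line along which they close (so a half turn about z gives the same grasp; the last joint's range is limited). The gripper opens to 85 mm and grips with 20 to 120 N. Pads are 22 mm wide; open, the fingers measure 114 mm over their backs; the gripper's body (76 mm by 85 mm) begins 54 mm behind the grasp point. The pads swing forward as they close: fully open they stand 13 mm farther back than shut.
Start: joints at [1.112, 0.468, -0.012, 1.603, 0.006, 1.071, -0.056], TCP at [0.263, -0.595, 0.201] pointing down, gripper open.
Joint ranges: [-2.53, 2.53], [-0.31, 2.02], [-1.57, 1.55], [0.28, 2.44], [-1.29, 4.43], [0.15, 1.84], [-2.92, 2.92]. Speed limits (rad/s): [2.57, 2.57, 3.14, 3.14, 3.14, 3.14, 3.14].

### API

Orientations are given as [roll, pitch, yaw] about the fixed x, y, z axes, in that order (R = Rz(yaw) Ry(pitch) Rx(roll)).
In Python, from bench import sensors, eyes, order gives the robot as it stands.
- The arm moves only by the tool servo_tool, never from a script. Its argument "commands" is a list of rows, each an object of numbers: "x", "y", "z": the shift along the world's x, y, z in mm; "roll": the turn about the world's z in rad; "claw": the opening, from 0 (shut) to 1 (fully open). A call has 1 to 10 rows; each row shifts and turns the commanded pose from where the row before left it; what a row does not reach is not made up. A row lasts 1/12 s, in which the tool goes at most 41.7 mm and 7.16 degrees, less where a joint would pass 70% of its speed; a pose out of reach is approached as far as the arm can. A call is refused whole if a number of a shift passes 41.7 or a number of a turn 0.125, either way. A call with a gripper value outside its range is refused whole. The fingers move at their own pace and stop on an object; "grip_force" is the grip in N (left out, the last holds). Time passes only in rows, so rows that do not move let the fingers close. It gives the time, the measured TCP pose, the force, the opening and the grip force at its end, in the units of the state.
- sensors.sense(): the state, without advancing time (a new reading comes with each control period).
- eyes.get_image(name): name is "scene" or "side" or "wrist"; returns a dict with "image" (400x640x3 uint8, blue, green, red), "z_map" (400x640 float32, m along the optical axis (not along the pixel's ray), 0 where there is no reading), "fx", "fy", "cx", "cy" (pixels), "rvec" (rotation vector, rad) and "tvec" (3), from world to camera coordinates, as OpenCV has them. Camera axes: x right, y down, z forward; pixel columns grow to the right and rows downward; lengths in m; the calibration is good to about 2 mm. A picture is of the moment at which its call begins.
- order.sign_off(): hands the job in; it is judged then, once.
The state is a dict: "clock": time; "joint_pos": joint angles; "joint_vel": joint speeds; "joint_efforts": joint torques, N m; "tcp_pos": TCP position; "tcp_rot": TCP orientation; "wrist_force": force on the tool from outside, world axes, zero at the start; "torque": the same for the moment, N m; "grip_width": finger opening in m; "grip_force": force on a finger pad.
Only numpy, scipy, OpenCV 4.12 (cv2) and the standard library are available. Lean on these libraries where they do the work, as an engineer would, in place of code of your own. Each camera call takes 0.05 s, during which the arm holds its last target. There are 200 camera calls.

### The job

Prepare the check load on the weighing station: without lifting it off the aluminium plate, slide the steel weight pan along the plate until it drops fully home into the shallow round pocket, then stand the 200 g weight (the largest of the three brass ones) upright in the pan's collar. Push gently and set the weight down gently, since the load cell under the plate must never see more than about 30 N, and leave the other two weights where they stand.

Things in the scene. Friction and masses are not known exactly. Their poses are not given: they have to be found in the camera images.
- tray: fixed blue tray 268 x 124 x 14 mm, open at the top. Origin: centre of its underside; x along its length (from the pan's end towards the pocket's end), y across, z up. In it is clamped an aluminium plate 216 x 96 mm, its flat top 20 mm above the tray's underside (6 mm above its rim); it does not move under the allowed forces.
- pocket_mid (a point): point of the tray (x +30, y 0, z +20 mm in its frame), level with the plate's top. The plate's only pocket (round, 63 mm across, 4 mm deep, black rubber floor) is NOT exactly here: the plate is clamped at an unmeasured place, so the pocket's centre is up to 18 mm away along the tray's x, either way, and up to 6 mm along its y: find it by feel or sight.
- pan: loose steel pan, about 0.15 kg: a flat disc 60 mm across, 5 mm thick, its lower edge bevelled (57 mm across underneath), with a round upright collar. Origin: centre of the disc's underside, z up. Starts on the plate near x = -55 mm in the tray's frame, up to 8 mm off y = 0. Its origin is 20 mm above the tray's underside on the plate, 16 mm home in the pocket (1.5 mm play all round).
- pan_rim (a point): centre of the collar's top, 18 mm above the disc's underside. Collar: 44 mm outside, 37 mm inside, 13 mm high. A firm grip on it keeps the pan from dropping; fingers 2 mm wider than it push the pan and let it fall in, then the pocket's wall stops it. Pushed along a line 2 to 5 mm off, it hangs tilted on the pocket's edge, low side towards the pocket's centre; farther off it passes by.
- weight_200g: brass knob weight of 200 g, the largest of three: 30 mm across, 46 mm high, narrower knob above a cylindrical body about 25 mm high. Origin: centre of its underside, z up. Stands on the worktop (z = 0) right of the tray. Fits inside the pan's collar (3.5 mm play all round) and stands there on the disc, 5 mm above the pan's origin.
- weight_100g: brass knob weight, 24 mm across, 37 mm high, origin at the centre of its underside; a bystander, stands on the worktop near the 200 g weight and may change places with it
- weight_50g: brass knob weight, 20 mm across, 30 mm high, origin at the centre of its underside; a bystander, stands on the worktop near the 200 g weight and may change places with it
Mind the look-alikes: they are no part of the job. What is shaped like the pan but orange or purple is not meant. Leave any purple look-alike of the weight_200g alone.

How it is judged:
On the way, in this order (a step that is already met when the one before it is completed fails the run):
1. the pan lies flat and fully home in the pocket (z of pan in the frame of tray between 0.0145 and 0.0172 m and angle between pan's own z axis and vertical below 0.03 rad), for 0.2 s.
2. the 200 g weight stands in the pan's collar (horizontal distance between weight_200g and pan below 0.006 m and z of weight_200g in the frame of pan below 0.0075 m and angle between weight_200g's own z axis and vertical below 0.1 rad), for 0.2 s.
At the end, for the whole second after the job is handed in: The pan lies flat (within 0.03 rad) in the pocket, its underside 14.5 to 17.2 mm above the tray's underside; the 200 g weight stands upright (within 0.1 rad) on the pan's disc inside the collar, within 6 mm of its centre; both are at rest (all of step 1 and all of step 2 and linear speed of each of pan, weight_200g below 0.02 m/s); the robot touches nothing.
It fails at once if the pan is pressed or pushed against the plate or tray with more than 40 N (contact force between pan and tray above 40 N).
It fails at once if the robot presses on the tray or plate with more than 40 N (contact force between any of the arm, the fingers and tray above 40 N).
It fails at once if the weight is pressed on or dropped into the pan with more than 40 N (contact force between weight_200g and pan above 40 N).
It fails at once if the pan is lifted more than 8 mm off the plate (z of pan in the frame of tray above 0.028 m).
It fails at once if one of the other two weights is moved more than 20 mm (distance of any of weight_100g, weight_50g from where it was at the start of the episode above 0.02 m).
It also fails if it takes over 61 s, if anything falls off the work surface, if the arm or the gripper's body presses on something with over 40 N, if the wrist force passes 120 N, or if a joint passes its speed limit or range.

## Working session

There is one attempt and no reset: what is moved stays moved. The work goes in short steps, Python scripts to look and compute and a tool call to move; the robot and the scene stay as the last step left them, time stands still between calls to the robot, and variables do not carry over. Pictures are saved under pics/ and viewed, at most 10 in all, crops included, and the job is handed in when it is done.

Besides the shell and the picture viewer there is one more tool, called after "Call:" as name(argument=value, ...) on one line, values as JSON. servo_tool: Moves the arm, as the interface text tells. Its arguments: {"type":"object","properties":{"commands":{"type":"array","items":{"type":"object","properties":{"x":{"type":"number"},"y":{"type":"number"},"z":{"type":"number"},"roll":{"type":"number"},"claw":{"type":"number"}}}},"grip_force":{"type":"number"}},"required":["commands"]}

```bash
mkdir -p pics
cat > h.py <<'E'
import numpy as np,cv2
from bench import sensors,eyes,order
def grab(n,f):
    d=eyes.get_image(n); cv2.imwrite('pics/%s.png'%f,d['image']); np.savez('pics/%s.npz'%f,**d); return d
def w(d,u,v,z=None):
    "pixel->world by depth map, or intersect with plane z"
    R=cv2.Rodrigues(np.array(d['rvec'],float))[0]; t=np.array(d['tvec'],float).ravel()
    r=np.array([(u-d['cx'])/d['fx'],(v-d['cy'])/d['fy'],1.0])
    c=-R.T@t; q=R.T@r
    s=float(d['z_map'][int(round(v)),int(round(u))]) if z is None else (z-c[2])/q[2]
    return c+s*q
E
python3 - <<'E'
from h import *
s=sensors.sense();print(s['clock'],s['tcp_pos'],s['tcp_rot'],s['grip_width'])
a=grab('scene','s0');b=grab('side','d0')
E
```

```text
0.0 [ 0.26222974 -0.5940684   0.20050528] [-3.13976974e+00  8.81696543e-05  4.15704003e-01] 0.08570884569637366
```

View pics/s0.png

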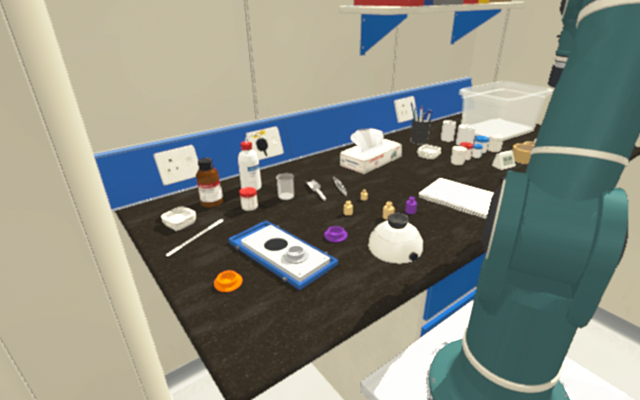

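View pics/d0.png

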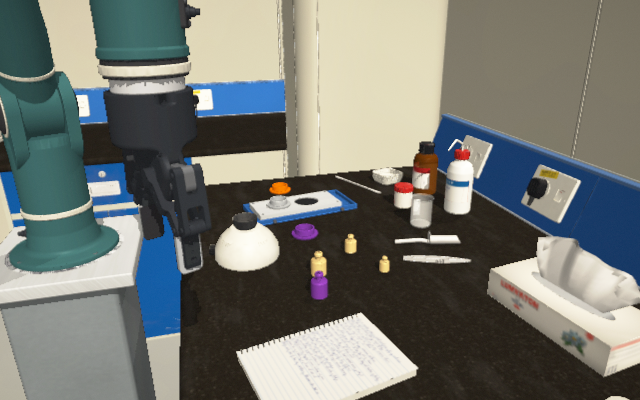

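The scene picture shows the tray at about (283,252), with the pan at (295,254) and the pocket at (276,244). The brass weights are at (388,210), which is the largest, (348,208) and (364,195). The purple weight is at (411,205) and a dome stands at (396,240). I'll enlarge two crops.

Run:
```python
from h import *
a=dict(np.load('pics/s0.npz'));b=dict(np.load('pics/d0.npz'))
c=cv2.resize(a['image'][215:290,220:345],None,fx=6,fy=6,interpolation=2)
e=cv2.resize(b['image'][175:225,235:365],None,fx=6,fy=6,interpolation=2)
e=e[:300,:750]
cv2.imwrite('pics/c0.png',np.vstack([c[:, :750],e])[:750] if 0 else c); cv2.imwrite('pics/e0.png',e)
for n,d,pts in(('s',a,[(388,210),(348,208),(364,195),(411,205),(396,240),(295,250),(276,244),(335,234),(228,280)]),('d',b,[(318,262),(350,243),(384,264),(319,285),(246,240),(278,200),(306,201)])):
  for p in pts: print(n,p,w(d,*p).round(4))
  # brass blobs: world points
  hsv=cv2.cvtColor(d['image'],cv2.COLOR_BGR2HSV)
  m=cv2.inRange(hsv,(12,70,80),(28,255,255)); k,l,st,ce=cv2.connectedComponentsWithStats(m)
  for i in range(1,k):
    if 20<st[i,4]<600:
      v,u=np.nonzero(l==i); P=np.array([w(d,x,y) for x,y in zip(u,v)])
      print(n,st[i],P.min(0).round(3),P.max(0).round(3),np.median(P,0).round(3))
```

```text
s (388, 210) [ 0.4887 -0.2518  0.0317]
s (348, 208) [ 0.5761 -0.1798  0.0247]
s (364, 195) [ 0.6161 -0.2788  0.0191]
s (411, 205) [ 0.4733 -0.3301  0.0277]
s (396, 240) [ 0.3444 -0.128   0.0582]
s (295, 250) [0.4971 0.0545 0.0245]
s (276, 244) [0.5608 0.0699 0.0141]
s (335, 234) [ 0.5166 -0.0844  0.0047]
s (228, 280) [0.5187 0.221  0.0034]
s [477   0  34   5  93] [ 0.813 -1.357  0.522] [ 0.889 -1.021  0.537] [ 0.853 -1.097  0.531]
s [258 130   8   5  31] [-0.151 -0.204  0.114] [1.081 0.456 0.56 ] [ 1.072 -0.187  0.124]
s [252 135   7   4  21] [ 0.878 -0.167  0.109] [ 1.073 -0.062  0.186] [ 1.067 -0.155  0.115]
s [512 140  24  25 414] [-1.510e-01 -1.219e+00 -1.000e-03] [0.604 0.456 0.56 ] [ 0.492 -0.947  0.031]
s [196 168  22  15 242] [0.863 0.077 0.08 ] [0.904 0.131 0.118] [0.875 0.108 0.101]
s [360 188   9  13  89] [ 0.612 -0.342 -0.002] [ 0.683 -0.273  0.031] [ 0.624 -0.285  0.006]
s [199 197  24  10 103] [ 0.865  0.058 -0.002] [0.947 0.134 0.022] [0.873 0.11  0.011]
s [343 200  11  16 151] [-0.151 -0.248 -0.002] [0.652 0.456 0.56 ] [ 0.585 -0.187  0.008]
s [382 201  14  19 178] [ 
[... 374 characters left out ...]
42 0.0256]
d (306, 201) [0.5561 0.08   0.0165]
d [193  90   7   5  29] [0.303 1.441 0.109] [0.334 1.477 0.13 ] [0.318 1.459 0.121]
d [414 152  24  43 529] [ 2.990e-01 -1.044e+00  1.000e-03] [1.032 0.269 0.461] [0.898 0.072 0.08 ]
d [539 169  20  10 143] [ 0.299 -1.044  0.11 ] [ 1.075 -0.146  0.461] [ 1.069 -0.174  0.122]
d [269 182  22  13 218] [ 0.482  0.189 -0.   ] [0.547 0.298 0.021] [0.511 0.212 0.008]
d [345 233  12  21 209] [ 0.575 -0.204 -0.001] [ 0.618 -0.105  0.04 ] [ 0.586 -0.195  0.018]
d [311 250  16  27 309] [ 0.299 -1.044 -0.   ] [ 0.529 -0.167  0.461] [ 0.497 -0.27   0.027]
d [379 255  11  18 163] [ 2.990e-01 -1.044e+00 -1.000e-03] [ 0.651 -0.228  0.461] [ 0.622 -0.29   0.014]
```

View pics/c0.png

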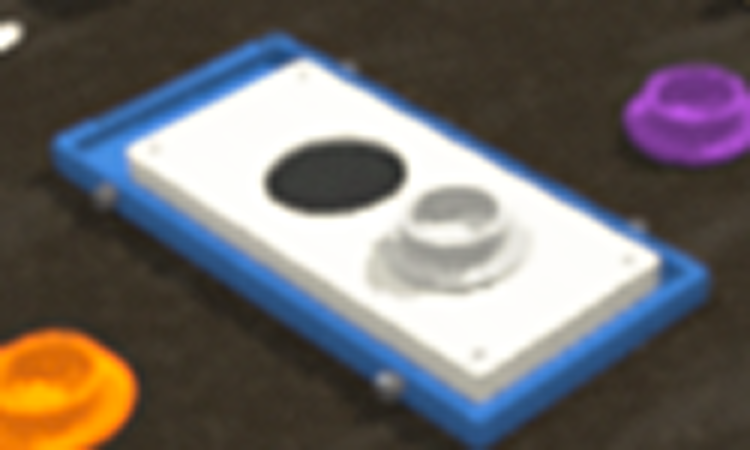

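View pics/e0.png

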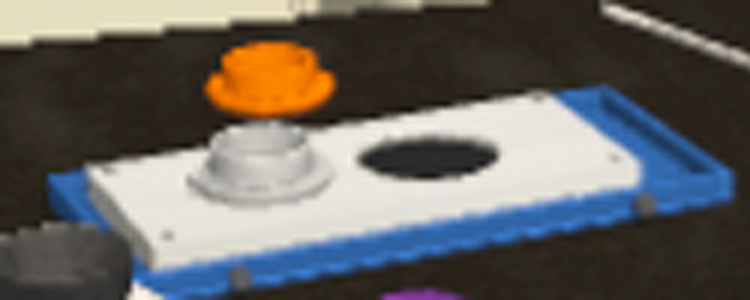

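The crops show, in c0, the collar-top centre at (457,213), the pocket at (336,175) and the tray's rim corners at (55,140), (280,35), (710,275) and (485,432). In e0 the collar is at (262,147) and the pocket at (429,157).

Run:
```python
from h import *
a=dict(np.load('pics/s0.npz'));b=dict(np.load('pics/d0.npz'))
C=lambda p,z:w(a,220+(p[0]-2.5)/6,215+(p[1]-2.5)/6,z)[:2]
E=lambda p,z:w(b,235+(p[0]-2.5)/6,175+(p[1]-2.5)/6,z)[:2]
print('rim',C((457,213),.038),E((262,147),.038)); print('pocket',C((336,175),.02),E((429,157),.02))
K=[C(p,.014) for p in((55,140),(280,35),(710,275),(485,432))]
print(K,np.mean(K,0),K[0]-K[3],K[1]-K[2]); print([E(p,.014) for p in((603,85),(735,172),(50,175))])
g=(K[0]-K[3])+(K[1]-K[2]);print(np.arctan2(g[1],g[0]))
```

```text
rim [0.47938881 0.06347075] [0.48006195 0.05829605]
pocket [0.55467595 0.07435647] [0.55467066 0.07274896]
[array([0.66009279, 0.15146163]), array([0.67708882, 0.03115662]), array([ 0.41237761, -0.00932503]), array([0.38999445, 0.11233768])] [0.53488842 0.07140773] [0.27009835 0.03912395] [0.26471121 0.04048165]
[array([0.65746034, 0.1555688 ]), array([0.67986471, 0.03321105]), array([0.39652718, 0.11342781])]
0.14776358681043686
```

Call:
servo_tool(commands=[{"x": 10, "y": 40, "z": 10}, {"x": 10, "y": 40, "z": 10}, {"x": 10, "y": 40, "z": 10}, {"x": 10, "y": 40, "z": 10}, {"x": 10, "y": 40, "z": 10}, {"x": 10, "y": 40}, {"x": 10, "y": 40}, {"x": 10, "y": 40}, {"x": 10, "y": 40}, {"x": 10, "y": 40}])

```text
$.commands[0]: bad value
```

Call:
servo_tool(commands=[{"x": 10, "y": 38, "z": 10}, {"x": 10, "y": 38, "z": 10}, {"x": 10, "y": 38, "z": 10}, {"x": 10, "y": 38, "z": 10}, {"x": 10, "y": 38}, {"x": 10, "y": 38}, {"x": 10, "y": 38}, {"x": 10, "y": 38}, {"x": 10, "y": 38}, {"x": 10, "y": 38}])

```text
$.commands[0]: bad value
```

Call:
servo_tool(commands=[{"x": 15, "y": 36}, {"x": 15, "y": 36}, {"x": 15, "y": 36}, {"x": 15, "y": 36}, {"x": 15, "y": 36}, {"x": 15, "y": 36}, {"x": 15, "y": 30}, {"x": 15, "y": 25}, {}, {}])

```text
$.commands[0]: bad value
```

Run:
```python
from h import *
s=sensors.sense();print(s['clock'],s['tcp_pos'],s['tcp_rot'],s['wrist_force'],s['joint_pos'])
a=grab('wrist','w0')
```

```text
0.1 [ 0.26226055 -0.59412203  0.20059293] [-3.13991403e+00  1.24005946e-04  4.15718065e-01] [-0.05134257  0.14245542  0.4309397 ] [ 1.11197702  0.46834467 -0.01159134  1.60354276  0.0059991   1.07142272
 -0.05632627]
```

View pics/w0.png

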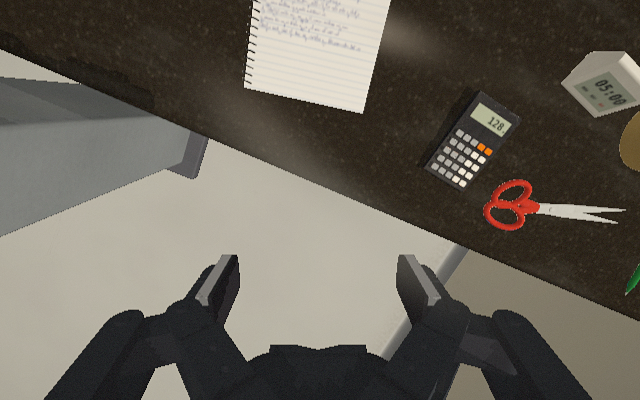

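All five keys seem to be required.

Call:
servo_tool(commands=[{"x": 10, "y": 38, "z": 10, "roll": 0, "claw": 1}, {"x": 10, "y": 38, "z": 10, "roll": 0, "claw": 1}, {"x": 10, "y": 38, "z": 10, "roll": 0, "claw": 1}, {"x": 10, "y": 38, "z": 10, "roll": 0, "claw": 1}, {"x": 10, "y": 38, "z": 0, "roll": 0, "claw": 1}, {"x": 10, "y": 38, "z": 0, "roll": 0, "claw": 1}, {"x": 10, "y": 38, "z": 0, "roll": 0, "claw": 1}, {"x": 10, "y": 38, "z": 0, "roll": 0, "claw": 1}, {"x": 10, "y": 38, "z": 0, "roll": 0, "claw": 1}, {"x": 10, "y": 38, "z": 0, "roll": 0, "claw": 1}])

```text
clock: 0.98
tcp_pos: [0.3624, -0.2127, 0.2415]
tcp_rot: [3.141, 0.0, 0.415]
wrist_force: [1.3, 0.2, 0.5]
grip_width: 0.0854
grip_force: 0.0
```

Call:
servo_tool(commands=[{"x": 10, "y": 35, "z": 0, "roll": -0.1, "claw": 1}, {"x": 10, "y": 35, "z": 0, "roll": -0.1, "claw": 1}, {"x": 10, "y": 35, "z": 0, "roll": -0.067, "claw": 1}, {"x": 10, "y": 35, "z": 0, "roll": 0, "claw": 1}, {"x": 10, "y": 35, "z": 0, "roll": 0, "claw": 1}, {"x": 10, "y": 35, "z": 0, "roll": 0, "claw": 1}, {"x": 15, "y": 35, "z": 0, "roll": 0, "claw": 1}, {"x": 15, "y": 28, "z": 0, "roll": 0, "claw": 1}, {"x": 0, "y": 0, "z": 0, "roll": 0, "claw": 1}, {"x": 0, "y": 0, "z": 0, "roll": 0, "claw": 1}])

```text
clock: 1.82
tcp_pos: [0.4523, 0.0592, 0.2412]
tcp_rot: [-3.141, 0.001, 0.154]
wrist_force: [0.0, -0.0, -0.9]
grip_width: 0.0852
grip_force: 0.0
```

Run:
```python
from h import *
a=grab('wrist','w1')
R=cv2.Rodrigues(a['rvec'].astype(float) if hasattr(a['rvec'],'astype') else np.array(a['rvec']))[0];print(-R.T@np.ravel(a['tvec']),a['fx'])
```

```text
[0.53525459 0.07177661 0.4119719 ] 275.99759292127555
```

View pics/w1.png

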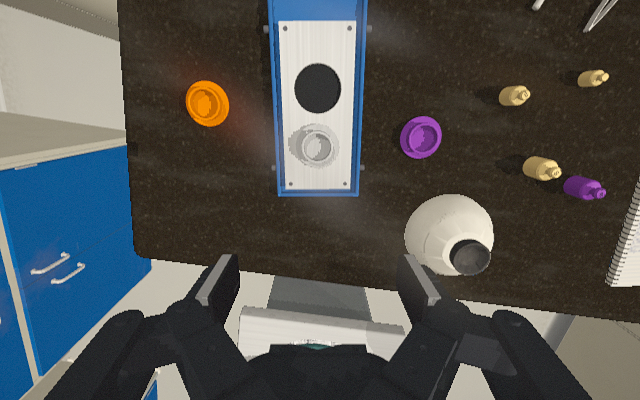

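The wrist view has the pocket at (318,88), the collar at about (319,147) and the plate spanning (279-356, 22-190). I'll measure both from depth and darkness.

```bash
cat >> h.py <<'E'
def cloud(d,box):
    x0,y0,x1,y1=box; u,v=np.meshgrid(np.arange(x0,x1),np.arange(y0,y1)); u=u.ravel();v=v.ravel()
    R=cv2.Rodrigues(np.array(d['rvec'],float))[0]; t=np.ravel(d['tvec'])
    Z=d['z_map'][v,u]; c=np.stack([(u-d['cx'])/d['fx']*Z,(v-d['cy'])/d['fy']*Z,Z],1)
    return u,v,(c-t)@R
def circ(P):
    A=np.c_[2*P,np.ones(len(P))]; s=np.linalg.lstsq(A,(P**2).sum(1),rcond=None)[0]; return s[:2],np.sqrt(s[2]+s[:2]@s[:2])
def pocket(d,box,zp=.02):
    x0,y0,x1,y1=box; g=cv2.cvtColor(d['image'],cv2.COLOR_BGR2GRAY)[y0:y1,x0:x1]
    cs=cv2.findContours((g<110).astype(np.uint8),cv2.RETR_EXTERNAL,cv2.CHAIN_APPROX_NONE)[0]
    c=max(cs,key=cv2.contourArea)[:,0]; return circ(np.array([w(d,p[0]+x0,p[1]+y0,zp)[:2] for p in c]))
def pan(d,box,zp=0.02):
    u,v,P=cloud(d,box); q=P[(P[:,2]>zp+.0145)&(P[:,2]<zp+.03)]; 
    return circ(q[:,:2]),len(q),np.median(q[:,2])
E
python3 - <<'E'
from h import *
a=dict(np.load('pics/w1.npz'))
print('pocket',pocket(a,(285,50,350,118)))
u,v,P=cloud(a,(285,120,352,172)); print(np.histogram(P[:,2],np.arange(0.01,.045,.0025)))
p=pan(a,(285,120,352,172));print('pan',p)
P2=P[(P[:,2]>.0225)];print('disc',circ(P2[:,:2]),P2[:,:2].min(0),P2[:,:2].max(0))
u,v,Q=cloud(a,(285,50,350,188));pl=Q[abs(Q[:,2]-.02)<.0015];print('platez',np.median(pl[:,2]))
# plate orientation: bright-plate min rect in world
g=cv2.cvtColor(a['image'],cv2.COLOR_BGR2HSV); m=cv2.inRange(g,(95,130,60),(125,255,255))[0:200,260:375]
C=[w(a,*p,.014)[:2] for p in ((278,195.5),(358,195.5),(362,20),(275,20))]
print(C)
# plate edges
m=(cv2.inRange(g,(0,0,140),(180,60,255))[15:195,272:366]);ys,xs=np.nonzero(m)
pw=np.array([w(a,x+272,y+15,.02)[:2] for x,y in zip(xs,ys)],np.float32);r=cv2.minAreaRect((pw*1000).astype(np.float32));print(r)
b=[]
for n,box in(('200',(520,150,566,188)),('100',(497,80,535,110)),('50',(574,66,612,90)),('dome',(400,190,500,280))):
    u,v,P=cloud(a,box);q=P[P[:,2]>.004];print(n,q[:,2].max(),np.median(q[q[:,2]>q[:,2].max()-.004],0),q.min(0),q.max(0))
E
```

```text
pocket (array([0.55549159, 0.07534657]), np.float64(0.029926993006717344))
(array([   0,    0,  333, 1618,  247,  941,   22,   21,   15,   33,  212,
          3,    0]), array([0.01  , 0.0125, 0.015 , 0.0175, 0.02  , 0.0225, 0.025 , 0.0275,
       0.03  , 0.0325, 0.035 , 0.0375, 0.04  , 0.0425]))
pan ((array([0.4825449 , 0.06472957]), np.float64(0.019993302419095128)), 231, np.float64(0.03594631517847262))
disc (array([0.48650064, 0.06525687]), np.float64(0.021920328033290262)) [0.45309997 0.03495204] [0.53525459 0.09410388]
platez 0.018976362972961985
[array([0.39792775, 0.11111353]), array([ 0.41664201, -0.00873752]), array([0.6428584 , 0.03260598]), array([0.62615242, 0.13968647])]
((525.421142578125, 70.75343322753906), (215.39468383789062, 96.23123168945312), 9.010664939880371)
200 0.4119718987364128 [0.53525459 0.07177661 0.4119719 ] [ 0.48509061 -0.27321823  0.00402239] [0.53525459 0.07177661 0.4119719 ]
100 0.4119718987364128 [0.53525459 0.07177661 0.4119719 ] [ 0.53525459 -0.19689653  0.00406125] [0.60081811 0.07177661 0.4119719 ]
50 0.4119718987364128 [0.53525459 0.07177661 0.4119719 ] [ 0.53525459 -0.29232426  0.00403175] [0.63488302 0.07177661 0.4119719 ]
dome 0.4119718987364128 [0.53525459 0.07177661 0.4119719 ] [ 0.31025038 -0.21548141  0.00728464] [0.53525459 0.07177661 0.4119719 ]
```

Call:
servo_tool(commands=[{"x": 10, "y": 2, "z": -30, "roll": 0, "claw": 1}, {"x": 10, "y": 2, "z": -38, "roll": 0, "claw": 1}, {"x": 10, "y": 1.5, "z": -38, "roll": 0, "claw": 1}, {"x": 0, "y": 0, "z": -38, "roll": 0, "claw": 1}, {"x": 0, "y": 0, "z": -30, "roll": 0, "claw": 0.8}, {"x": 0, "y": 0, "z": -20, "roll": 0, "claw": 0.7}, {"x": 0, "y": 0, "z": -10, "roll": 0, "claw": 0.65}, {"x": 0, "y": 0, "z": -4, "roll": 0, "claw": 0.65}, {"x": 0, "y": 0, "z": 0, "roll": 0, "claw": 0.65}, {"x": 0, "y": 0, "z": 0, "roll": 0, "claw": 0.65}], grip_force=25)

```text
clock: 2.7
tcp_pos: [0.4832, 0.0628, 0.0346]
tcp_rot: [3.141, -0.002, 0.15]
wrist_force: [-0.5, -0.8, 0.1]
grip_width: 0.0556
grip_force: 0.0
```

Call:
servo_tool(commands=[{"x": 0, "y": 2, "z": -3, "roll": 0, "claw": 0.65}, {"x": 0, "y": 0, "z": -3, "roll": 0, "claw": 0.65}, {"x": 0, "y": 0, "z": -2, "roll": 0, "claw": 0.6}, {"x": 0, "y": 0, "z": 0, "roll": 0, "claw": 0.55}, {"x": 0, "y": 0, "z": 0, "roll": 0, "claw": 0.5}, {"x": 0, "y": 0, "z": 0, "roll": 0, "claw": 0.48}, {"x": 0, "y": 0, "z": 0, "roll": 0, "claw": 0.48}, {"x": 0, "y": 0, "z": 0, "roll": 0, "claw": 0.48}])

```text
clock: 3.37
tcp_pos: [0.4824, 0.0652, 0.0256]
tcp_rot: [3.142, -0.0, 0.151]
wrist_force: [-0.3, -0.6, -0.2]
grip_width: 0.0409
grip_force: 0.0
```

Run:
```python
from h import *
a=grab('wrist','w2');b=grab('side','d2');
e=cv2.resize(b['image'][165:235,225:365],None,fx=4,fy=4,interpolation=2)
o=np.vstack([a['image'][100:400,40:600],e]);cv2.imwrite('pics/w2b.png',o);print(o.shape,sensors.sense()['grip_width'])
```

```text
(580, 560, 3) 0.04124309562350723
```

View pics/w2b.png

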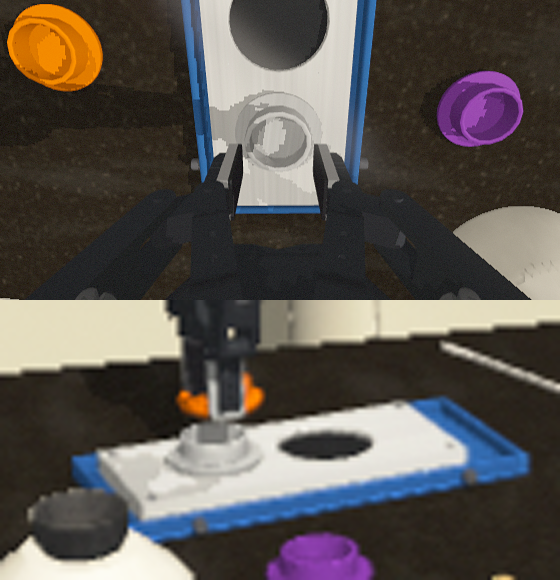

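Run:
```python
from h import *
a=dict(np.load('pics/w2.npz'))
R=cv2.Rodrigues(a['rvec'])[0];print(R[2],-R.T@np.ravel(a['tvec']))
for box in((270,235,284,320),(355,235,372,320)):
    u,v,P=cloud(a,box);q=P[(P[:,2]<.12)&(P[:,2]>.025)];print(q.min(0),q[np.argsort(q[:,2])[:5]].round(3),u[:0])
u,v,P=cloud(a,(275,190,360,275));q=P[(P[:,2]>.0345)&(P[:,2]<.0395)];print('collar',q[:,:2].min(0),q[:,:2].max(0),len(q),circ(q[:,:2]))
print(pocket(a,(265,60,372,175)))
```

```text
[-0.32029455 -0.04927818 -0.94603544] [0.56521265 0.07755684 0.1964125 ]
[0.46854339 0.0835643  0.05495398] [[0.483 0.086 0.055]
 [0.481 0.085 0.056]
 [0.483 0.086 0.056]
 [0.482 0.086 0.056]
 [0.479 0.085 0.056]] []
[0.47462065 0.03682469 0.05770729] [[0.496 0.043 0.058]
 [0.497 0.041 0.058]
 [0.497 0.04  0.058]
 [0.497 0.043 0.058]
 [0.497 0.043 0.058]] []
collar [0.46086622 0.0435511 ] [0.50439846 0.08627656] 995 (array([0.48277205, 0.06487054]), np.float64(0.01994651014384783))
(array([0.55617475, 0.0756093 ]), np.float64(0.029789903984940073))
```

Run:
```python
from h import *
a=dict(np.load('pics/d2.npz'))
u,v,P=cloud(a,(265,165,300,215))
m=(P[:,1]>-.02)&(P[:,1]<.13)&(P[:,0]>.44)&(P[:,0]<.53)&(P[:,2]>.03)&(P[:,2]<.1)
o=np.argsort(v[m]);U,V,Q=u[m][o],v[m][o],P[m][o]
for r in range(165,215,2):
    k=V==r
    if k.any(): print(r,U[k].min(),U[k].max(),Q[k].min(0).round(3),Q[k].max(0).round(3))
print(sensors.sense())
```

```text
173 269 274 [0.465 0.084 0.097] [0.477 0.093 0.099]
175 270 275 [0.467 0.081 0.092] [0.479 0.092 0.095]
177 270 275 [0.467 0.084 0.087] [0.479 0.091 0.089]
179 270 285 [0.467 0.031 0.082] [0.496 0.091 0.099]
181 270 285 [0.467 0.028 0.076] [0.496 0.092 0.095]
183 271 285 [0.468 0.03  0.072] [0.496 0.086 0.09 ]
185 271 285 [0.468 0.032 0.065] [0.495 0.089 0.084]
187 271 285 [0.467 0.031 0.06 ] [0.495 0.091 0.079]
189 277 285 [0.475 0.032 0.068] [0.495 0.043 0.074]
191 277 285 [0.475 0.03  0.064] [0.495 0.043 0.069]
193 277 284 [0.474 0.035 0.059] [0.492 0.043 0.063]
195 277 281 [0.482 0.081 0.037] [0.493 0.088 0.04 ]
197 271 286 [0.465 0.063 0.034] [0.501 0.084 0.04 ]
199 270 286 [0.46  0.054 0.03 ] [0.499 0.081 0.04 ]
201 270 286 [0.46  0.043 0.033] [0.499 0.064 0.04 ]
203 271 285 [0.461 0.043 0.03 ] [0.495 0.055 0.034]
{'clock': 3.4667, 'joint_pos': array([ 0.15576831,  0.51934292, -0.43376352,  2.09128893,  0.37545771,
        0.6050296 , -1.96027977]), 'joint_vel': array([0.00135409, 0.00012712, 0.00191222, 0.00112329, 0.00046367,
       0.00134811, 0.00160225]), 'joint_efforts': array([-2.95337144e-03, -4.35601223e+01, -5.01938760e+00, -1.51731509e+01,
        7.01930694e-03,  6.37380381e-04,  2.34047075e-04]), 'tcp_pos': array([0.48240751, 0.06525939, 0.02552957]), 'tcp_rot': array([-3.14156670e+00, -6.66310061e-05,  1.50554978e-01]), 'wrist_force': array([ 0.30978177, -0.43857229, -0.65560712]), 'torque': array([ 0.015579  , -0.03756965, -0.04661494]), 'grip_force': 0.0, 'grip_width': 0.04124309562350723}
```

Both cameras put the finger ends near z 0.056, well above the reported TCP, so the pads are still above the collar. I'll reopen and descend in guarded steps, checking by depth.

Call:
servo_tool(commands=[{"x": 0, "y": 0, "z": 0, "roll": 0, "claw": 0.65}, {"x": 0, "y": 0, "z": 0, "roll": 0, "claw": 0.65}, {"x": 0, "y": 0, "z": 0, "roll": 0, "claw": 0.65}, {"x": 0, "y": 0, "z": -5, "roll": 0, "claw": 0.65}, {"x": 0, "y": 0, "z": -5, "roll": 0, "claw": 0.65}, {"x": 0, "y": 0, "z": 0, "roll": 0, "claw": 0.65}, {"x": 0, "y": 0, "z": 0, "roll": 0, "claw": 0.65}])

```text
clock: 4.05
tcp_pos: [0.4819, 0.0652, 0.0149]
tcp_rot: [-3.142, 0.001, 0.151]
wrist_force: [0.5, 0.6, 0.9]
grip_width: 0.0557
grip_force: 0.0
```

```bash
cat >> h.py <<'E'
def tips(a,x0=230,x1=410):
    "lowest finger points in the wrist view, left and right"
    s=sensors.sense(); t=s['tcp_pos']
    u,v,P=cloud(a,(x0,150,x1,330)); y=P[:,1]-t[1]
    m=(abs(P[:,0]-t[0])<.02)&(P[:,2]<.12)&(P[:,2]>.026)&(abs(y)>.015)&(abs(y)<.06)
    g=a['image'][v,u].max(1)
    for sg in(1,-1):
        k=m&(y*sg>.0225); q=P[k]; i=np.argsort(q[:,2])[:400:40]; print('tip',sg,np.c_[q[i],u[k][i],v[k][i],g[k][i]].round(3).tolist())
E
python3 - <<'E'
from h import *
a=grab('wrist','w3');tips(a);print(pan(a,(265,180,370,290)))
b=grab('side','d3')
u,v,P=cloud(b,(265,165,300,215))
m=(P[:,1]>-.02)&(P[:,1]<.13)&(P[:,0]>.44)&(P[:,0]<.53)&(P[:,2]>.03)&(P[:,2]<.1)
for r in range(181,205,2):
    k=m&(v==r)&(P[:,2]>.042)
    if k.any(): print(r,u[k].min(),u[k].max(),P[k].min(0).round(3),P[k].max(0).round(3))
E
```

```text
tip 1 [[0.475, 0.092, 0.047, 269.0, 263.0, 81.0], [0.487, 0.094, 0.051, 267.0, 249.0, 25.0], [0.488, 0.1, 0.053, 255.0, 247.0, 123.0], [0.474, 0.092, 0.054, 267.0, 273.0, 31.0], [0.483, 0.103, 0.056, 248.0, 257.0, 30.0], [0.489, 0.098, 0.057, 258.0, 250.0, 125.0], [0.488, 0.098, 0.058, 256.0, 252.0, 124.0], [0.489, 0.1, 0.059, 253.0, 252.0, 121.0], [0.489, 0.096, 0.06, 259.0, 254.0, 129.0], [0.488, 0.098, 0.061, 256.0, 255.0, 126.0]]
tip -1 [[0.486, 0.037, 0.047, 366.0, 259.0, 150.0], [0.497, 0.039, 0.051, 369.0, 246.0, 113.0], [0.499, 0.034, 0.053, 379.0, 246.0, 147.0], [0.486, 0.037, 0.054, 368.0, 267.0, 48.0], [0.481, 0.037, 0.056, 368.0, 276.0, 32.0], [0.496, 0.039, 0.057, 370.0, 253.0, 71.0], [0.495, 0.029, 0.058, 389.0, 259.0, 71.0], [0.498, 0.037, 0.059, 375.0, 253.0, 134.0], [0.477, 0.036, 0.06, 369.0, 287.0, 32.0], [0.498, 0.036, 0.061, 378.0, 255.0, 132.0]]
((array([0.48273138, 0.06481204]), np.float64(0.020473610262583652)), 1170, np.float64(0.036144027049957714))
181 270 278 [0.466 0.025 0.074] [0.482 0.096 0.097]
183 270 286 [0.467 0.004 0.068] [0.496 0.096 0.098]
185 270 286 [0.466 0.024 0.063] [0.497 0.095 0.086]
187 270 286 [0.466 0.022 0.058] [0.496 0.095 0.082]
189 270 286 [0.466 0.02  0.052] [0.496 0.095 0.078]
191 278 286 [0.475 0.023 0.066] [0.496 0.033 0.071]
193 278 286 [0.476 0.021 0.061] [0.496 0.036 0.066]
195 278 286 [0.475 0.023 0.056] [0.495 0.033 0.061]
197 278 285 [0.476 0.031 0.051] [0.493 0.035 0.054]
```

Call:
servo_tool(commands=[{"x": 0, "y": 0, "z": -4, "roll": 0, "claw": 0.65}, {"x": 0, "y": 0, "z": -4, "roll": 0, "claw": 0.65}, {"x": 0, "y": 0, "z": -3, "roll": 0, "claw": 0.65}, {"x": 0, "y": 0, "z": -2, "roll": 0, "claw": 0.65}, {"x": 0, "y": 0, "z": 0, "roll": 0, "claw": 0.65}, {"x": 0, "y": 0, "z": 0, "roll": 0, "claw": 0.65}])

```text
clock: 4.65
tcp_pos: [0.4822, 0.0653, 0.0023]
tcp_rot: [-3.142, 0.0, 0.151]
wrist_force: [0.5, 0.2, -0.2]
grip_width: 0.0553
grip_force: 0.0
```

Run:
```python
from h import *
a=grab('wrist','w4');tips(a);print(pan(a,(265,160,370,280)),pocket(a,(250,20,385,145)))
```

```text
tip 1 [[0.486, 0.094, 0.035, 268.0, 247.0, 105.0], [0.487, 0.094, 0.038, 267.0, 249.0, 30.0], [0.49, 0.096, 0.04, 262.0, 246.0, 132.0], [0.48, 0.093, 0.042, 267.0, 263.0, 34.0], [0.488, 0.099, 0.043, 255.0, 250.0, 124.0], [0.485, 0.102, 0.044, 249.0, 256.0, 29.0], [0.489, 0.098, 0.046, 257.0, 252.0, 127.0], [0.489, 0.096, 0.046, 261.0, 253.0, 84.0], [0.488, 0.094, 0.048, 264.0, 257.0, 35.0], [0.484, 0.103, 0.049, 246.0, 262.0, 37.0]]
tip -1 [[0.487, 0.037, 0.034, 366.0, 259.0, 141.0], [0.487, 0.038, 0.038, 367.0, 263.0, 51.0], [0.483, 0.037, 0.04, 367.0, 271.0, 38.0], [0.498, 0.037, 0.042, 373.0, 248.0, 137.0], [0.479, 0.036, 0.043, 368.0, 280.0, 35.0], [0.495, 0.03, 0.044, 387.0, 257.0, 71.0], [0.495, 0.028, 0.046, 391.0, 259.0, 74.0], [0.494, 0.039, 0.047, 370.0, 259.0, 63.0], [0.499, 0.034, 0.048, 382.0, 253.0, 131.0], [0.495, 0.03, 0.049, 388.0, 261.0, 72.0]]
((array([0.48062611, 0.06500891]), np.float64(0.022816064544311707)), 1202, np.float64(0.03631011635817638)) (array([0.56169996, 0.07648249]), np.float64(0.026170268474068167))
```

Call:
servo_tool(commands=[{"x": 0, "y": 0, "z": -2.5, "roll": 0, "claw": 0.65}, {"x": 0, "y": 0, "z": 0, "roll": 0, "claw": 0.6}, {"x": 0, "y": 0, "z": 0, "roll": 0, "claw": 0.56}, {"x": 0, "y": 0, "z": 0, "roll": 0, "claw": 0.53}, {"x": 0, "y": 0, "z": 0, "roll": 0, "claw": 0.5}, {"x": 0, "y": 0, "z": 0, "roll": 0, "claw": 0.45}, {"x": 0, "y": 0, "z": 0, "roll": 0, "claw": 0.4}, {"x": 0, "y": 0, "z": 0, "roll": 0, "claw": 0.4}], grip_force=25)

```text
clock: 5.37
tcp_pos: [0.4824, 0.0651, 0.0003]
tcp_rot: [3.141, -0.0, 0.15]
wrist_force: [-2.3, -0.9, 4.9]
grip_width: 0.0422
grip_force: 24.9
```

Run:
```python
from h import *
a=grab('wrist','w5');u,v,P=cloud(a,(265,160,370,280))
q=P[(P[:,2]>.0345)&(P[:,2]<.0395)&(abs(P[:,1]-.065)<.0185)];print(circ(q[:,:2]),len(q),q[:,2].max(),pocket(a,(245,0,390,150)))
```

```text
(array([0.48355628, 0.06503086]), np.float64(0.019322939875255893)) 658 0.038491475379450184 (array([0.5609067 , 0.07642959]), np.float64(0.026728382797143638))
```

Call:
servo_tool(commands=[{"x": 3, "y": 0.4, "z": 0.3, "roll": 0, "claw": 0.4}, {"x": 7, "y": 1, "z": 0, "roll": 0, "claw": 0.4}, {"x": 8, "y": 1.2, "z": 0, "roll": 0, "claw": 0.4}, {"x": 8, "y": 1.2, "z": 0, "roll": 0, "claw": 0.4}, {"x": 8, "y": 1.2, "z": 0, "roll": 0, "claw": 0.4}, {"x": 8, "y": 1.2, "z": 0, "roll": 0, "claw": 0.4}, {"x": 8, "y": 1.2, "z": 0, "roll": 0, "claw": 0.4}, {"x": 5, "y": 0.7, "z": 0, "roll": 0, "claw": 0.4}, {"x": 0, "y": 0, "z": 0, "roll": 0, "claw": 0.4}, {"x": 0, "y": 0, "z": 0, "roll": 0, "claw": 0.4}])

```text
clock: 6.25
tcp_pos: [0.538, 0.0735, 0.0002]
tcp_rot: [-3.141, -0.001, 0.151]
wrist_force: [0.7, -0.1, -0.5]
grip_width: 0.042
grip_force: 25.6
```

Run:
```python
from h import *
a=grab('wrist','w6');b=grab('scene','s6');c=grab('side','d6')
u,v,P=cloud(a,(265,160,370,280)); t=sensors.sense()['tcp_pos']
q=P[(P[:,2]>.0345)&(P[:,2]<.0405)&(abs(P[:,1]-t[1])<.0185)];print(t,circ(q[:,:2]),len(q),q[:,2].max())
o=np.vstack([cv2.resize(a['image'][100:300,200:440],None,fx=2,fy=2),cv2.resize(c['image'][180:225,255:335],None,fx=6,fy=6,interpolation=2)[:200]]);cv2.imwrite('pics/w6b.png',o)
```

```text
[5.37443924e-01 7.33907382e-02 2.25716386e-04] (array([0.53872874, 0.07330705]), np.float64(0.019327637465900563)) 626 0.037714272979651076
```

View pics/w6b.png

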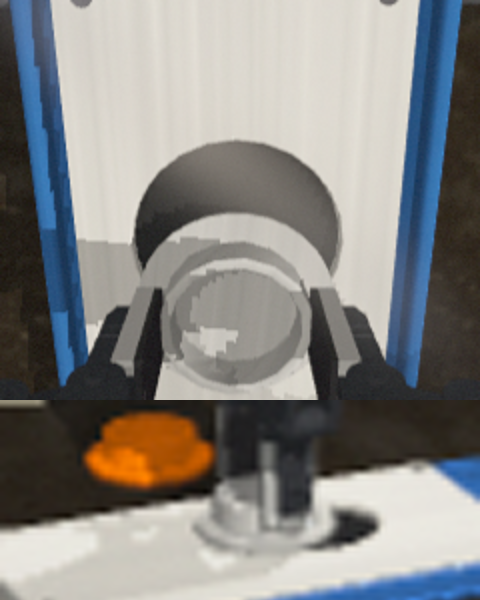

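The crop shows the pan gripped and flat, overhanging the pocket's edge. The pocket rim arc runs (134,225)–(238,140)–(341,225). I'll fit it with the known radius.

```bash
cat >> h.py <<'E'
from scipy.optimize import least_squares
def rimfit(a,c0=(319,208),angs=np.radians(np.arange(-165,-14,3)),rmax=70):
    g=cv2.GaussianBlur(cv2.cvtColor(a['image'],cv2.COLOR_BGR2GRAY),(0,0),.8).astype(float); L=[]
    for t in angs:
        r=np.arange(28,rmax,.25); x=c0[0]+r*np.cos(t); y=c0[1]+r*np.sin(t)
        s=cv2.remap(g.astype(np.float32),x[None].astype(np.float32),y[None].astype(np.float32),1)[0]
        i=np.argmax(np.gradient(s)); L.append((t,r[i],*w(a,x[i],y[i],.0195)[:2]))
    L=np.array(L); P=L[:,2:]
    f=lambda R:least_squares(lambda p:np.hypot(P[:,0]-p[0],P[:,1]-p[1])-R,P.mean(0),loss='soft_l1',f_scale=.0005)
    s=f(.0315); free=least_squares(lambda p:np.hypot(P[:,0]-p[0],P[:,1]-p[1])-p[2],[*P.mean(0),.03],loss='soft_l1',f_scale=.0005)
    return s.x,np.median(abs(s.fun)),free.x,np.median(abs(free.fun))
E
python3 - <<'E'
from h import *
a=dict(np.load('pics/w6.npz'))
print(rimfit(a)); print(rimfit(dict(np.load('pics/w5.npz')),(318,85),np.radians(np.arange(-170,171,4)),90)) 
b=dict(np.load('pics/w1.npz'));print(rimfit(b,(318,88),np.radians(np.arange(0,360,5)),40))
b=dict(np.load('pics/w2.npz'));print(rimfit(b,(318,118),np.radians(np.arange(-180,180,5)),75))
E
```

```text
(array([0.61228264, 0.08360308]), np.float64(0.005373299892676639), array([0.55635412, 0.07563962, 0.03104832]), np.float64(0.00010600021370306759))
(array([0.55582463, 0.07589836]), np.float64(0.001284768165515461), array([0.55694727, 0.0757834 , 0.03002672]), np.float64(0.0005168072277989683))
(array([0.55633948, 0.07452691]), np.float64(0.01213313147634466), array([0.55313177, 0.07452163, 0.04360024]), np.float64(0.003274174102403365))
(array([0.55562352, 0.07534182]), np.float64(0.0010083764061169648), array([0.55589907, 0.07562598, 0.03042629]), np.float64(0.00020343305476251163))
```

Call:
servo_tool(commands=[{"x": 5, "y": 0.6, "z": 0, "roll": 0, "claw": 0.4}, {"x": 5, "y": 0.7, "z": 0, "roll": 0, "claw": 0.4}, {"x": 5, "y": 0.6, "z": 0, "roll": 0, "claw": 0.4}, {"x": 3, "y": 0.4, "z": 0, "roll": 0, "claw": 0.4}, {"x": 0, "y": 0, "z": 0, "roll": 0, "claw": 0.4}, {"x": 0, "y": 0, "z": 0, "roll": 0, "claw": 0.4}, {"x": 0, "y": 0, "z": 0, "roll": 0, "claw": 0.53}, {"x": 0, "y": 0, "z": 0, "roll": 0, "claw": 0.53}, {"x": 0, "y": 0, "z": 0, "roll": 0, "claw": 0.53}, {"x": 0, "y": 0, "z": 0, "roll": 0, "claw": 0.53}])

```text
clock: 7.23
tcp_pos: [0.5554, 0.0757, 0.0005]
tcp_rot: [3.142, -0.0, 0.151]
wrist_force: [-1.1, -0.1, 0.3]
grip_width: 0.0452
grip_force: 0.0
```

```bash
cat >> h.py <<'E'
def rimplane(a,box,c,lo,hi):
    "collar-top plane: points near the centre c, heights lo..hi"
    u,v,P=cloud(a,box); r=np.hypot(P[:,0]-c[0],P[:,1]-c[1]); q=P[(r<.0225)&(r>.0180)&(P[:,2]>lo)&(P[:,2]<hi)]
    A=np.c_[q[:,:2]-c,np.ones(len(q))]; s=np.linalg.lstsq(A,q[:,2],rcond=None)[0]; return s,len(q)
E
python3 - <<'E'
from h import *
a=grab('wrist','w7');print(sensors.sense()['tcp_pos'])
u,v,P=cloud(a,(265,160,370,280)); t=sensors.sense()['tcp_pos']
print(np.histogram(P[:,2],np.arange(.012,.044,.001)))
q=P[(P[:,2]>.0305)&(P[:,2]<.0405)&(abs(P[:,1]-t[1])<.0185)];print(circ(q[:,:2]))
print(rimplane(a,(265,160,370,280),t[:2],.029,.042))
cv2.imwrite('pics/w7b.png',cv2.resize(a['image'][100:300,200:440],None,fx=2,fy=2))
E
```

```text
[5.55435167e-01 7.56261235e-02 4.70124706e-04]
(array([   2,  119,  334,  111,   84, 1390, 4112, 3122,  534,  118,   97,
         99,  112,   87,   93,   76,   69,   88,  106,  334,  477,   82,
         29,   33,   48,   36,   47,   31,   39,   37,   37]), array([0.012, 0.013, 0.014, 0.015, 0.016, 0.017, 0.018, 0.019, 0.02 ,
       0.021, 0.022, 0.023, 0.024, 0.025, 0.026, 0.027, 0.028, 0.029,
       0.03 , 0.031, 0.032, 0.033, 0.034, 0.035, 0.036, 0.037, 0.038,
       0.039, 0.04 , 0.041, 0.042, 0.043]))
(array([0.55543363, 0.07532483]), np.float64(0.019459204160503785))
(array([-0.00789777,  0.01046781,  0.03196058]), 1000)
```

The pan has dropped 4 mm and lies flat, so it is home. Next I back off straight up and go to the weights.

Call:
servo_tool(commands=[{"x": 0, "y": 0, "z": 0, "roll": 0, "claw": 0.65}, {"x": 0, "y": 0, "z": 0, "roll": 0, "claw": 0.65}, {"x": 0, "y": 0, "z": 5, "roll": 0, "claw": 0.65}, {"x": 0, "y": 0, "z": 15, "roll": 0, "claw": 0.65}, {"x": 0, "y": 0, "z": 35, "roll": 0, "claw": 0.65}, {"x": 0, "y": 0, "z": 38, "roll": 0, "claw": 0.65}, {"x": 0, "y": 0, "z": 38, "roll": 0, "claw": 0.65}, {"x": -12, "y": -30, "z": 20, "roll": 0, "claw": 0.65}, {"x": -14, "y": -38, "z": 0, "roll": 0, "claw": 0.65}, {"x": -14, "y": -38, "z": 0, "roll": 0, "claw": 0.65}])

```text
clock: 8.12
tcp_pos: [0.5161, -0.0306, 0.1536]
tcp_rot: [3.14, -0.004, 0.154]
wrist_force: [-0.3, -0.8, -0.8]
grip_width: 0.0555
grip_force: 0.0
```

Call:
servo_tool(commands=[{"x": -14, "y": -38, "z": 0, "roll": 0, "claw": 0.65}, {"x": -14, "y": -38, "z": 0, "roll": 0, "claw": 0.65}, {"x": -14, "y": -38, "z": 0, "roll": 0, "claw": 0.65}, {"x": -14, "y": -38, "z": 0, "roll": 0, "claw": 0.65}, {"x": -12, "y": -38, "z": 0, "roll": 0, "claw": 0.65}, {"x": -7, "y": -35, "z": 0, "roll": 0, "claw": 0.65}, {"x": 0, "y": 0, "z": 0, "roll": 0, "claw": 0.65}, {"x": 0, "y": 0, "z": 0, "roll": 0, "claw": 0.65}])

```text
clock: 8.78
tcp_pos: [0.4395, -0.2575, 0.1515]
tcp_rot: [3.141, -0.0, 0.146]
wrist_force: [0.5, 1.2, 0.2]
grip_width: 0.0555
grip_force: 0.0
```

Run:
```python
from h import *
a=grab('wrist','w8')
b=grab('side','d8')
for n,d in(('w',a),('side',b)):
  hsv=cv2.cvtColor(d['image'],cv2.COLOR_BGR2HSV); m=cv2.inRange(hsv,(12,60,70),(30,255,255))
  k,l,st,ce=cv2.connectedComponentsWithStats(m)
  for i in range(1,k):
    if st[i,4]>60:
      v,u=np.nonzero(l==i);P=np.array([w(d,x,y) for x,y in zip(u,v)]);P=P[(P[:,2]>.004)&(P[:,2]<.06)]
      if len(P)>30 and .4<P[:,0].mean()<.7 and P[:,1].mean()<-.1:
        z=P[:,2].max();T=P[P[:,2]>z-.003];B=P[(P[:,2]<.022)]
        print(n,st[i],'zmax',z,'top',T.mean(0),circ(B[:,:2]) if len(B)>8 else '',P.min(0),P.max(0))
u,v,P=cloud(b,(205,200,290,275));q=P[(P[:,2]>.01)&(P[:,2]<.15)&(P[:,1]<-.05)];print('dome',q.max(0),q.min(0))
cv2.imwrite('pics/w8b.png',a['image'])
```

```text
w [362   0  24  15 272] zmax 0.020742332445696343 top [ 0.61989953 -0.28563168  0.01863817] (array([ 0.62236291, -0.28429332]), np.float64(0.006250047487954616)) [ 0.61557266 -0.29416109  0.00419447] [ 0.62416148 -0.27530388  0.02074233]
w [255   8  29  36 779] zmax 0.0374187563036788 top [ 0.58850943 -0.18853298  0.03536041] (array([ 0.5883034 , -0.18836565]), np.float64(0.011771538156494604)) [ 0.57606592 -0.20041137  0.00419324] [ 0.60055922 -0.17654726  0.03741876]
w [316 115  30  32 720] zmax 0.046281135903546766 top [ 0.4998194  -0.26255369  0.04438303] (array([ 0.49972471, -0.26275493]), np.float64(0.014952103434910283)) [ 0.48480704 -0.27733539  0.00408967] [ 0.51465936 -0.24812811  0.04628114]
side [344 233  13  21 217] zmax 0.03855601417218907 top [ 0.58657235 -0.18988031  0.03717761] (array([ 0.5861403, -0.1902588]), np.float64(0.010505277338999882)) [ 0.57489257 -0.20356594  0.00412609] [ 0.5974156  -0.17879599  0.03855601]
side [310 250  17  27 318] zmax 0.04787353333905048 top [ 0.49685543 -0.26697421  0.04629943] (array([ 0.49801635, -0.26324303]), np.float64(0.014240284103075495)) [ 0.48311291 -0.33568422  0.00406418] [ 0.51046466 -0.2495474   0.04787353]
side [379 255  11  18 167] zmax 0.032208940317614065 top [ 0.62359784 -0.28594464  0.03044217] (array([ 0.62323995, -0.28643005]), np.float64(0.007523833349235761)) [ 0.61381593 -0.29616355  0.00408775] [ 0.63213872 -0.27832188  0.03220894]
dome [ 0.43711652 -0.13585019  0.09462001] [ 0.29884148 -0.22734159  0.01009471]
```

View pics/w8b.png

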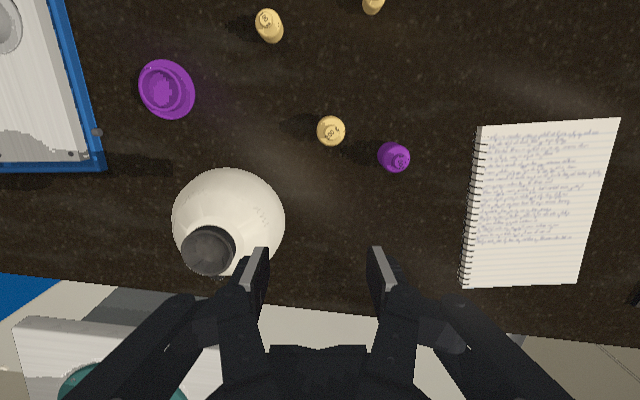

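The view shows the 200 g weight at (331,130), clear of the purple one at (394,157) and the dome. The other brass weights are at (269,25) and (373,5).

Call:
servo_tool(commands=[{"x": 30, "y": -2.5, "z": -20, "roll": 0, "claw": 0.65}, {"x": 30, "y": -2.5, "z": -20, "roll": 0, "claw": 0.65}, {"x": 0, "y": 0, "z": -30, "roll": 0, "claw": 0.65}, {"x": 0, "y": 0, "z": -25, "roll": 0, "claw": 0.65}, {"x": 0, "y": 0, "z": -10, "roll": 0, "claw": 0.65}, {"x": 0, "y": 0, "z": 0, "roll": 0, "claw": 0.65}, {"x": 0, "y": 0, "z": 0, "roll": 0, "claw": 0.65}])

```text
clock: 9.47
tcp_pos: [0.5009, -0.2592, 0.0467]
tcp_rot: [-3.141, -0.0, 0.152]
wrist_force: [0.1, -1.1, -0.5]
grip_width: 0.0553
grip_force: 0.0
```

Run:
```python
from h import *
a=grab('wrist','w9');s=sensors.sense();print(s['tcp_pos'],s['tcp_rot'])
u,v,P=cloud(a,(240,150,400,330));d=np.hypot(P[:,0]-.4998,P[:,1]+.2627)
q=P[(d<.012)&(P[:,2]<.06)&(P[:,2]>.035)];print('knob',q[:,2].max(),q.mean(0))
t=s['tcp_pos'];y=P[:,1]-t[1]
for sg in(1,-1):
    k=(y*sg>.022)&(y*sg<.045)&(abs(P[:,0]-t[0])<.02)&(P[:,2]>.03)&(P[:,2]<.1);q=P[k];i=np.argsort(q[:,2])[:300:50];print(q[i].round(3).tolist(),(y[k]*sg).min())
```

```text
[ 0.50149748 -0.25990214  0.04764016] [ 3.14070708e+00 -1.67364657e-03  1.51815944e-01]
knob 0.04604581011909598 [ 0.50123594 -0.26236741  0.04351661]
[[0.497, -0.232, 0.079], [0.502, -0.231, 0.083], [0.508, -0.23, 0.086], [0.507, -0.224, 0.087], [0.507, -0.227, 0.089], [0.507, -0.225, 0.09]] 0.026113307722102325
[[0.505, -0.287, 0.079], [0.512, -0.286, 0.084], [0.517, -0.292, 0.086], [0.51, -0.286, 0.087], [0.497, -0.288, 0.089], [0.517, -0.29, 0.09]] 0.025079660918484792
```

Call:
servo_tool(commands=[{"x": -1, "y": -3, "z": -10, "roll": 0, "claw": 0.65}, {"x": 0, "y": 0, "z": -15, "roll": 0, "claw": 0.65}, {"x": 0, "y": 0, "z": -15, "roll": 0, "claw": 0.65}, {"x": 0, "y": 0, "z": -10, "roll": 0, "claw": 0.65}, {"x": 0, "y": 0, "z": -7, "roll": 0, "claw": 0.65}, {"x": 0, "y": 0, "z": 0, "roll": 0, "claw": 0.6}, {"x": 0, "y": 0, "z": 0, "roll": 0, "claw": 0.5}, {"x": 0, "y": 0, "z": 0, "roll": 0, "claw": 0.45}, {"x": 0, "y": 0, "z": 0, "roll": 0, "claw": 0.42}, {"x": 0, "y": 0, "z": 0, "roll": 0, "claw": 0.42}], grip_force=40)

```text
clock: 10.35
tcp_pos: [0.4999, -0.2636, -0.01]
tcp_rot: [3.141, -0.001, 0.151]
wrist_force: [-0.4, -0.1, 0.4]
grip_width: 0.0356
grip_force: 0.0
```

Run:
```python
from h import *
a=grab('wrist','w10');s=sensors.sense();print(s['tcp_pos'],s['grip_width'])
u,v,P=cloud(a,(240,150,400,330));t=s['tcp_pos']
d=np.hypot(P[:,0]-.5,P[:,1]+.2627)
q=P[(d<.010)&(P[:,2]<.06)&(P[:,2]>.035)];print('knob',q[:,2].max(),q.mean(0))
y=P[:,1]-t[1]
for sg in(1,-1):
    k=(y*sg>.016)&(y*sg<.04)&(abs(P[:,0]-t[0])<.02)&(P[:,2]>.008)&(P[:,2]<.1);q=P[k];i=np.argsort(q[:,2])[:300:40];print(np.c_[q[i],u[k][i],v[k][i]].round(3).tolist(),(y[k]*sg).min())
```

```text
[ 0.49976595 -0.26359251 -0.01012205] 0.035707540706916674
knob 0.045712936689934494 [ 0.50167902 -0.26231487  0.04340801]
[[0.493, -0.247, 0.019, 287.0, 263.0], [0.496, -0.246, 0.024, 286.0, 264.0], [0.508, -0.241, 0.026, 278.0, 245.0], [0.508, -0.243, 0.028, 281.0, 247.0], [0.503, -0.235, 0.029, 266.0, 255.0], [0.491, -0.247, 0.03, 285.0, 278.0], [0.508, -0.24, 0.032, 275.0, 250.0], [0.503, -0.235, 0.033, 265.0, 258.0]] 0.01600763981517969
[[0.496, -0.283, 0.02, 348.0, 268.0], [0.514, -0.282, 0.024, 354.0, 243.0], [0.515, -0.285, 0.026, 360.0, 244.0], [0.494, -0.283, 0.027, 349.0, 278.0], [0.514, -0.282, 0.029, 354.0, 248.0], [0.513, -0.28, 0.03, 351.0, 251.0], [0.514, -0.282, 0.032, 355.0, 251.0], [0.515, -0.286, 0.033, 363.0, 251.0]] 0.016020223975111048
```

Call:
servo_tool(commands=[{"x": 0, "y": 1.5, "z": -2.5, "roll": 0, "claw": 0.42}, {"x": 0, "y": 0, "z": 0, "roll": 0, "claw": 0.38}, {"x": 0, "y": 0, "z": 0, "roll": 0, "claw": 0.34}, {"x": 0, "y": 0, "z": 0, "roll": 0, "claw": 0.3}, {"x": 0, "y": 0, "z": 0, "roll": 0, "claw": 0.25}, {"x": 0, "y": 0, "z": 0, "roll": 0, "claw": 0.25}, {"x": 0, "y": 0, "z": 0, "roll": 0, "claw": 0.25}], grip_force=40)

```text
clock: 10.98
tcp_pos: [0.4993, -0.2619, -0.0131]
tcp_rot: [3.142, 0.0, 0.151]
wrist_force: [-0.6, 0.1, 2.3]
grip_width: 0.028
grip_force: 39.5
```

```bash
cat >> h.py <<'E'
def grip_look(a):
    s=sensors.sense();t=s['tcp_pos'];u,v,P=cloud(a,(240,150,400,330));d=np.hypot(P[:,0]-t[0],P[:,1]-t[1])
    q=P[(d<.012)&(P[:,2]>t[2]+.03)&(P[:,2]<t[2]+.09)];m=q[:,2].max();q=q[q[:,2]>m-.004]
    print('tcp',t,s['wrist_force'].round(1),s['grip_width'],s['grip_force'],'knob top',m,q.mean(0),(q.min(0)+q.max(0))/2,np.ptp(q,0))
E
python3 -c "
from h import *
grip_look(grab('wrist','w11'))"
```

```text
tcp [ 0.49936405 -0.26182787 -0.01307225] [-1.5  0.1  2.7] 0.027989487407306522 39.47122333338484 knob top 0.04570482591027622 [ 0.50101439 -0.26159303  0.04401313] [ 0.5002277  -0.26184799  0.04371451] [0.01560756 0.01521404 0.00398064]
```

Call:
servo_tool(commands=[{"x": 0, "y": 0, "z": 5, "roll": 0, "claw": 0.25}, {"x": 0, "y": 0, "z": 15, "roll": 0, "claw": 0.25}, {"x": 0, "y": 0, "z": 20, "roll": 0, "claw": 0.25}, {"x": 0, "y": 0, "z": 25, "roll": 0, "claw": 0.25}, {"x": 0, "y": 0, "z": 25, "roll": 0, "claw": 0.25}, {"x": 0, "y": 0, "z": 10, "roll": 0, "claw": 0.25}, {"x": 0, "y": 0, "z": 0, "roll": 0, "claw": 0.25}, {"x": 0, "y": 0, "z": 0, "roll": 0, "claw": 0.25}])

```text
clock: 11.7
tcp_pos: [0.499, -0.262, 0.0865]
tcp_rot: [3.141, 0.0, 0.15]
wrist_force: [0.8, -0.0, -2.6]
grip_width: 0.0278
grip_force: 39.8
```

```bash
python3 -c "
from h import *
grip_look(grab('wrist','w12'))"
```

```text
tcp [ 0.49836442 -0.26168655  0.0855942 ] [-0.4  0.4 -2.7] 0.02800774725757357 39.80371801648289 knob top 0.1456113890948304 [ 0.50047268 -0.26178675  0.14354125] [ 0.50001069 -0.26190288  0.14361243] [0.01500142 0.01514663 0.00399792]
```

Call:
servo_tool(commands=[{"x": 0, "y": 20, "z": 0, "roll": 0, "claw": 0.25}, {"x": 0, "y": 35, "z": 0, "roll": 0, "claw": 0.25}, {"x": 0, "y": 38, "z": 0, "roll": 0, "claw": 0.25}, {"x": 0, "y": 38, "z": 0, "roll": 0, "claw": 0.25}, {"x": 0, "y": 38, "z": 0, "roll": 0, "claw": 0.25}, {"x": 0, "y": 38, "z": 0, "roll": 0, "claw": 0.25}, {"x": 0, "y": 38, "z": 0, "roll": 0, "claw": 0.25}, {"x": 0, "y": 38, "z": 0, "roll": 0, "claw": 0.25}, {"x": 0, "y": 34, "z": 0, "roll": 0, "claw": 0.25}, {"x": 0, "y": 20, "z": 0, "roll": 0, "claw": 0.25}])

```text
clock: 12.58
tcp_pos: [0.4976, 0.0797, 0.0853]
tcp_rot: [-3.139, 0.002, 0.155]
wrist_force: [-0.2, -1.2, -1.5]
grip_width: 0.0279
grip_force: 39.9
```

Call:
servo_tool(commands=[{"x": 0, "y": 0, "z": 0, "roll": 0, "claw": 0.25}, {"x": 0, "y": 0, "z": 0, "roll": 0, "claw": 0.25}, {"x": 0, "y": 0, "z": 0, "roll": 0, "claw": 0.25}])

```text
clock: 12.83
tcp_pos: [0.4984, 0.0741, 0.0854]
tcp_rot: [3.141, 0.003, 0.15]
wrist_force: [-0.1, -1.2, -1.8]
grip_width: 0.0277
grip_force: 39.9
```

Run:
```python
from h import *
a=grab('wrist','w13');grip_look(a)
u,v,P=cloud(a,(200,30,440,290));c=np.array([.5557,.0755]);m=(np.hypot(P[:,0]-c[0],P[:,1]-c[1])<.024)&(P[:,2]>.0305)&(P[:,2]<.036)
q=P[m];print(len(q),circ(q[:,:2]),q.min(0),q.max(0),rimplane(a,(200,30,440,290),circ(q[:,:2])[0],.029,.038))
```

```text
tcp [0.49870152 0.07355785 0.0856881 ] [ 0.6 -0.5 -1.6] 0.02780145745800579 39.911704250844195 knob top 0.14430999081852677 [0.50011863 0.07428609 0.14251419] [0.49922437 0.07411768 0.14231385] [0.01454305 0.01507383 0.00399227]
675 (array([0.55449183, 0.0751435 ]), np.float64(0.01996665622959468)) [0.53309528 0.05347417 0.03050058] [0.57626103 0.09655261 0.03414824] (array([0.00619384, 0.0018215 , 0.03202624]), 707)
```

Call:
servo_tool(commands=[{"x": 15, "y": 0.5, "z": 0, "roll": 0, "claw": 0.25}, {"x": 20, "y": 0.5, "z": 0, "roll": 0, "claw": 0.25}, {"x": 15, "y": 0, "z": -10, "roll": 0, "claw": 0.25}, {"x": 5, "y": 0, "z": -20, "roll": 0, "claw": 0.25}, {"x": 0, "y": 0, "z": -18, "roll": 0, "claw": 0.25}, {"x": 0, "y": 0, "z": -10, "roll": 0, "claw": 0.25}, {"x": 0, "y": 0, "z": 0, "roll": 0, "claw": 0.25}, {"x": 0, "y": 0, "z": 0, "roll": 0, "claw": 0.25}, {"x": 0, "y": 0, "z": 0, "roll": 0, "claw": 0.25}])

```text
clock: 13.63
tcp_pos: [0.5548, 0.0758, 0.0295]
tcp_rot: [3.142, -0.001, 0.15]
wrist_force: [-0.3, 0.1, -1.8]
grip_width: 0.0277
grip_force: 39.9
```

Run:
```python
from h import *
a=grab('wrist','w14');grip_look(a)
c=grab('scene','s14');b=grab('side','d14')
o=np.vstack([cv2.resize(a['image'][130:300,220:420],None,fx=3,fy=3)[:330],cv2.resize(b['image'][170:215,260:360],None,fx=6,fy=6,interpolation=2)]);cv2.imwrite('pics/w14b.png',o)
print(o.shape)
```

```text
tcp [0.55507744 0.0760249  0.02984343] [ 0.2 -0.6 -2.6] 0.027835689497712902 39.923851650673896 knob top 0.08836831088846568 [0.55635276 0.07606005 0.08653849] [0.55555616 0.07581747 0.08636836] [0.01558762 0.01518407 0.00399991]
(600, 600, 3)
```

View pics/w14b.png

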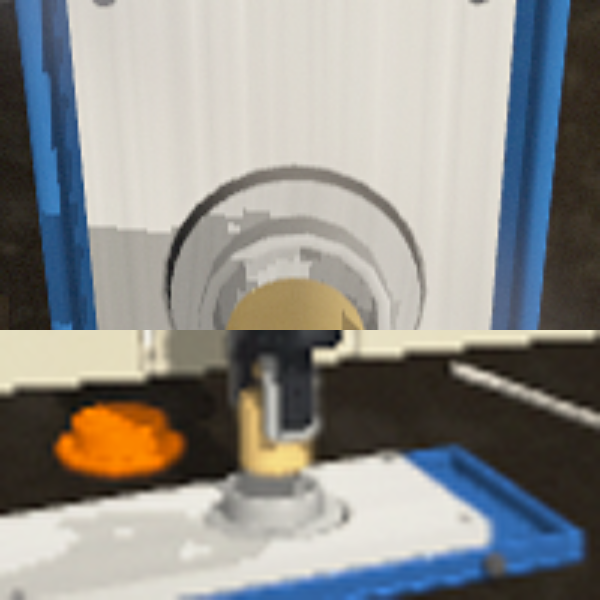

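The weight hangs upright above the collar and the pan sits flush. I lower gently with a small correction.

Call:
servo_tool(commands=[{"x": -1, "y": -0.6, "z": -3, "roll": 0, "claw": 0.25}, {"x": 0, "y": 0, "z": -4, "roll": 0, "claw": 0.25}, {"x": 0, "y": 0, "z": -4, "roll": 0, "claw": 0.25}, {"x": 0, "y": 0, "z": -4, "roll": 0, "claw": 0.25}, {"x": 0, "y": 0, "z": -3, "roll": 0, "claw": 0.25}, {"x": 0, "y": 0, "z": -1, "roll": 0, "claw": 0.25}, {"x": 0, "y": 0, "z": 0, "roll": 0, "claw": 0.25}, {"x": 0, "y": 0, "z": 0, "roll": 0, "claw": 0.25}])

```text
clock: 14.45
tcp_pos: [0.5533, 0.0756, 0.0097]
tcp_rot: [-3.142, 0.0, 0.151]
wrist_force: [0.2, -0.7, -2.1]
grip_width: 0.0283
grip_force: 39.9
```

```bash
python3 -c "
from h import *
grip_look(grab('wrist','w15'))"
```

```text
tcp [0.5534458  0.07563844 0.00982381] [ 0.4 -0.2 -1.5] 0.027631316328974906 39.91877570282668 knob top 0.06857123351783442 [0.55485902 0.07580345 0.06669501] [0.55341437 0.07561863 0.06657724] [0.01634531 0.01533997 0.00398798]
```

Call:
servo_tool(commands=[{"x": 0, "y": 0, "z": -0.5, "roll": 0, "claw": 0.25}, {"x": 0, "y": 0, "z": -0.4, "roll": 0, "claw": 0.25}, {"x": 0, "y": 0, "z": -0.3, "roll": 0, "claw": 0.25}, {"x": 0, "y": 0, "z": 0, "roll": 0, "claw": 0.25}])

```text
clock: 14.83
tcp_pos: [0.5534, 0.0755, 0.0086]
tcp_rot: [3.142, -0.0, 0.151]
wrist_force: [0.4, 1.3, -2.4]
grip_width: 0.0281
grip_force: 39.9
```

Call:
servo_tool(commands=[{"x": 0, "y": 0, "z": -0.3, "roll": 0, "claw": 0.25}, {"x": 0, "y": 0, "z": 0, "roll": 0, "claw": 0.25}, {"x": 0, "y": 0, "z": 0, "roll": 0, "claw": 0.25}])

```text
clock: 15.08
tcp_pos: [0.5533, 0.0755, 0.0083]
tcp_rot: [3.142, 0.0, 0.15]
wrist_force: [0.3, -0.4, -1.8]
grip_width: 0.028
grip_force: 39.9
```

Call:
servo_tool(commands=[{"x": 0, "y": 0, "z": -0.3, "roll": 0, "claw": 0.25}, {"x": 0, "y": 0, "z": 0, "roll": 0, "claw": 0.25}, {"x": 0, "y": 0, "z": 0, "roll": 0, "claw": 0.25}])

```text
clock: 15.33
tcp_pos: [0.5533, 0.0755, 0.008]
tcp_rot: [3.142, 0.0, 0.151]
wrist_force: [0.0, 0.1, -1.7]
grip_width: 0.0278
grip_force: 39.9
```

Call:
servo_tool(commands=[{"x": 0, "y": 0, "z": -0.3, "roll": 0, "claw": 0.25}, {"x": 0, "y": 0, "z": 0, "roll": 0, "claw": 0.25}, {"x": 0, "y": 0, "z": 0, "roll": 0, "claw": 0.25}])

```text
clock: 15.58
tcp_pos: [0.5534, 0.0755, 0.0079]
tcp_rot: [3.141, -0.0, 0.151]
wrist_force: [-0.8, -0.3, 0.7]
grip_width: 0.028
grip_force: 40.2
```

```bash
python3 -c "
from h import *
grip_look(grab('wrist','w16'))"
```

```text
tcp [0.55345492 0.07550452 0.0079066 ] [-0.5  1.2  1.8] 0.02817031558153651 40.180988592328504 knob top 0.06707715466566468 [0.55487818 0.07568084 0.0649834 ] [0.55438177 0.07549631 0.06508059] [0.01510909 0.01497857 0.00399313]
```

Contact: the wrist force went from -1.8 to about +1. I open gradually and retreat.

Call:
servo_tool(commands=[{"x": 0, "y": 0, "z": 0, "roll": 0, "claw": 0.34}, {"x": 0, "y": 0, "z": 0, "roll": 0, "claw": 0.4}, {"x": 0, "y": 0, "z": 0, "roll": 0, "claw": 0.48}, {"x": 0, "y": 0, "z": 0, "roll": 0, "claw": 0.55}, {"x": 0, "y": 0, "z": 0, "roll": 0, "claw": 0.55}, {"x": 0, "y": 0, "z": 5, "roll": 0, "claw": 0.55}, {"x": 0, "y": 0, "z": 15, "roll": 0, "claw": 0.55}, {"x": 0, "y": 0, "z": 35, "roll": 0, "claw": 0.55}, {"x": 0, "y": 0, "z": 38, "roll": 0, "claw": 0.55}, {"x": 0, "y": 0, "z": 35, "roll": 0, "claw": 0.55}])

```text
clock: 16.47
tcp_pos: [0.5531, 0.0758, 0.1375]
tcp_rot: [-3.141, 0.0, 0.151]
wrist_force: [0.5, 0.6, -0.2]
grip_width: 0.0465
grip_force: 0.0
```

Call:
servo_tool(commands=[{"x": -20, "y": 0, "z": 20, "roll": 0, "claw": 0.55}, {"x": -20, "y": 0, "z": 0, "roll": 0, "claw": 0.55}, {"x": -20, "y": 0, "z": 0, "roll": 0, "claw": 0.55}, {"x": 0, "y": 0, "z": 0, "roll": 0, "claw": 0.55}, {"x": 0, "y": 0, "z": 0, "roll": 0, "claw": 0.55}])

```text
clock: 16.88
tcp_pos: [0.493, 0.0754, 0.1564]
tcp_rot: [3.141, -0.001, 0.151]
wrist_force: [0.4, -0.4, 0.4]
grip_width: 0.047
grip_force: 0.0
```

Run:
```python
from h import *
a=grab('wrist','w17');print(sensors.sense()['tcp_pos'])
c=np.array([.5545,.0751]);u,v,P=cloud(a,(200,0,440,280));d=np.hypot(*(P[:,:2]-c).T);Q=P[d<.0295]
k=Q[Q[:,2]>.060];print('knob',len(k),Q[:,2].max(),(k.min(0)+k.max(0))/2)
hsv=cv2.cvtColor(a['image'],cv2.COLOR_BGR2HSV)[v,u]
r=P[(d<.0235)&(d>.017)&(P[:,2]>.029)&(P[:,2]<.036)];print('collar',len(r),circ(r[:,:2]),np.median(r[:,2]))
s=P[(d<.029)&(d>.0245)];print('disc',np.median(s[:,2]));o=P[(d>.034)&(d<.04)];print('plate',np.median(o[:,2]))
A=np.c_[s[:,:2]-c,np.ones(len(s))];g=abs(s[:,2]-np.median(s[:,2]))<.003;print('tilt',np.linalg.lstsq(A[g],s[g,2],rcond=None)[0])
```

```text
[0.49387759 0.07541004 0.15628277]
knob 537 0.32733849787354125 [0.56103589 0.07770384 0.19447249]
collar 419 (array([0.554538  , 0.07514905]), np.float64(0.019968685540589025)) 0.03202589639641484
disc 0.019741155054593777
plate 0.018331635042765124
tilt [ 0.00121314 -0.00109702  0.01930545]
```

Run:
```python
from h import *
a=dict(np.load('pics/w17.npz'))
c=np.array([.5545,.0751]);u,v,P=cloud(a,(200,0,440,280));d=np.hypot(*(P[:,:2]-c).T)
for lo,hi in((.062,.075),(.041,.0475)):
    k=P[(d<.02)&(P[:,2]>lo)&(P[:,2]<hi)];print(len(k),k[:,2].max(),np.median(k[:,2]),(k.min(0)+k.max(0))/2,np.ptp(k,0))
```

```text
221 0.06740465647197408 0.0649035467716924 [0.55391807 0.07523811 0.06481378] [0.01500127 0.01539648 0.00518175]
17 0.04744920963790097 0.04685717373029314 [0.55389347 0.07622871 0.04492221] [0.02963355 0.02620599 0.005054  ]
```

The weight stands upright in the collar, within 1 mm of its centre. The pan is flat and home, and the arm is clear.

```bash
python3 -c "
from bench import order
print(order.sign_off())"
```

```text
the job is handed in; nothing more can be done
None
```

The job is handed in: by the last depth check the pan lies flat and home in the pocket and the 200 g weight stands upright within 1 mm of the collar's centre, with the other two weights untouched, but sign-off returned no verdict.

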